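Make up two water sampling kits

TASK

Make up the two kits in the grey trays. The plain tray, with two pockets, gets one specimen cup in its round pocket and the white snap-lid vial in its square pocket; the tray that already holds the white pocket tester gets the other specimen cup in its round pocket and the black jar in its square pocket, with the roll of tape, which now lies on one of the cups, laid flat and centred on the jar's cap. Either cup may go in either tray; keep the cups, vial and jar upright throughout and leave everything standing fully down in its pocket, let go.

Things in the scene. Friction and masses are not known exactly. Their poses are not given: they have to be found in the camera images.
- cup_a_center (a point): Centre (half-way up) of a specimen cup: clear plastic body 58 mm in diameter, yellow screw lid 64 mm in diameter occupying its top 13 mm, 71 mm tall over all, about 55 g, standing upright on the bench. At the start the roll of tape lies on this cup's lid. Its twin is cup_b; the two are interchangeable. z is its upright axis.
- cup_b_center (a point): Centre (half-way up) of the other specimen cup, the same in shape and size (58 mm body, 64 mm yellow lid, 71 mm tall), with nothing on its lid. z is its upright axis.
- vial_center (a point): Centre (half-way up, on the axis) of the white snap-lid vial: round body 52 mm and lid 54 mm in diameter, 92 mm tall, about 50 g; the lid is closed and fixed, and has a small tab and hinge that make it 59 mm along its own x. Stands upright. z is its upright axis.
- jar_center (a point): Centre (half-way up) of the black reagent jar: a cylinder 68 mm in diameter, 86 mm tall, about 120 g, with a flat cap. Stands upright. z is its upright axis.
- tape_center (a point): Centre (half-way up, on the axis) of the roll of green marking tape: 62 mm in diameter, 19 mm high, about 30 g, lying flat, at the start on the lid of cup_a (its underside 71 mm above the bench). Grip it across its outside. z is the axis of the roll.
- plain_round (a point): Middle of the floor of the round pocket (70 mm in diameter) in the plain tray. Both trays are grey, fixed to the bench, 16 mm high; every pocket floor is 4 mm above the bench and 12 mm below the tray's top. The plain tray is 205 x 115 mm and has two pockets 100 mm apart, side by side along its length. This point's x axis runs along the tray's length, from the square pocket to the round one; z is up.
- plain_square (a point): Middle of the floor of the square pocket (70 x 70 mm, sides along the axes) in the plain tray, 100 mm from plain_round. Same axes and height as plain_round.
- tester_round (a point): Middle of the floor of the round pocket (70 mm in diameter) in the tester tray: 205 x 160 mm, with a long slot at its +y side in which a white pocket tester lies (fixed; its top about 25 mm above the bench, its middle line 75 mm from the two pockets' line). x runs along the tray's length, from the square pocket to the round one; z is up. The pocket floor is 4 mm above the bench and 12 mm deep.
- tester_square (a point): Middle of the floor of the square pocket (84 x 84 mm, sides along the axes) in the tester tray, 100 mm from tester_round. Same axes and height as tester_round.
Mind the look-alikes: they are no part of the job. Of the things that look like the part that bears tape_center, the largest one is meant.

How it is judged:
At the end, for the whole second after the job is handed in: A cup in each round pocket, vial in the plain tray's and jar in the tester tray's square pocket: within 14 mm of its middle, down on its floor within 6 mm; tape on the jar's cap within 15 mm of its axis and 6 mm of the cap. All upright or flat within 0.12 rad, released, at rest (((horizontal distance between cup_a_center and plain_round below 0.014 m and z of cup_a_center in the frame of plain_round between 0.0295 and 0.0415 m and horizontal distance between cup_b_center and tester_round below 0.014 m and z of cup_b_center in the frame of tester_round between 0.0295 and 0.0415 m) or (horizontal distance between cup_b_center and plain_round below 0.014 m and z of cup_b_center in the frame of plain_round between 0.0295 and 0.0415 m and horizontal distance between cup_a_center and tester_round below 0.014 m and z of cup_a_center in the frame of tester_round between 0.0295 and 0.0415 m)) and horizontal distance between vial_center and plain_square below 0.014 m and z of vial_center in the frame of plain_square between 0.04 and 0.052 m and horizontal distance between jar_center and tester_square below 0.014 m and z of jar_center in the frame of tester_square between 0.037 and 0.049 m and horizontal distance between tape_center and jar_center below 0.015 m and z of tape_center in the frame of jar_center between 0.0465 and 0.0585 m and angle between each of cup_a_center, cup_b_center, vial_center, jar_center, tape_center's own z axis and vertical below 0.12 rad and linear speed of each of cup_a, cup_b, vial, jar, tape below 0.02 m/s); the robot touches nothing.
It fails at once if a cup, the vial or the jar is tipped over (more than 0.8 rad from upright) (angle between any of cup_a_center, cup_b_center, vial_center, jar_center's own z axis and vertical above 0.8 rad).
It also fails if it takes over 128 s, if anything falls off the work surface, if the arm or the gripper's body presses on something with over 40 N, if the wrist force passes 120 N, or if a joint passes its speed limit or range.

ROBOT

A 7-joint arm with a two-finger parallel gripper is mounted at the origin on a cart in front of the work surface, level with it; the furniture and walls round the work are solid. World frame = base frame: x ahead of the robot, y to its left, z up, the work surface at z = 0. Lengths are in m, angles in rad, forces in N, time in s.
With the tool pointing down it reaches from about 0.425 to 0.8 m from the base axis. Payload 8.3 kg.
Tool frame: the origin (TCP) lies where the fingers leave the gripper's body, on its centre line; the fingertips stand tcp_to_tips ahead of it and the grasp point (between the pads) lies 54 mm ahead of it (tcp_to_tips is the distance from the TCP to the fingertips, in m); z points along the fingers, y is the line along which they close (so a half turn about z gives the same grasp; the last joint's range is limited). The gripper opens to 85 mm and grips with 20 to 120 N. Pads are 22 mm wide; open, the fingers measure 114 mm over their backs; the gripper's body (76 mm by 85 mm) begins 54 mm behind the grasp point. The pads swing forward as they close: fully open they stand 13 mm farther back than shut.
Start: joints at [1.039, 0.383, 0.016, 1.37, -0.006, 1.388, -0.046], TCP at [0.282, -0.558, 0.304] pointing down, gripper open.
Joint ranges: [-2.95, 2.95], [-0.25, 2.06], [-1.52, 1.56], [0.18, 2.33], [-1.44, 4.58], [0.02, 2.06], [-3.01, 3.01]. Speed limits (rad/s): [2.39, 2.39, 3.01, 3.01, 3.14, 3.14, 3.14].

INTERFACE

Orientations are given as [roll, pitch, yaw] about the fixed x, y, z axes, in that order (R = Rz(yaw) Ry(pitch) Rx(roll)).
In Python, from station import * gives the robot as it stands.
- The arm moves only by the tool jog_arm, never from a script. Its argument "motion" is a list of rows, each an object with "fingers": the closure, from 0 (fully open) to 1 (shut); "offset": the shift along the tool's x, y, z in units of 0.03 m (1.0 is 0.03 m), a list of three; "rotation": the turn, a rotation vector about the tool's x, y, z in units of 8 degrees (1.0 is 8 degrees), a list of three. In form: [{"fingers": fingers, "offset": [tx, ty, tz], "rotation": [wx, wy, wz]}, ...]. A call has 1 to 8 rows; each row shifts and turns the commanded pose from where the row before left it, along the tool's axes as they then stand; what a row does not reach is not made up. A row lasts 1/8 s, in which the tool goes at most 62.5 mm and 10.7 degrees, less where a joint would pass 70% of its speed; a pose out of reach is approached as far as the arm can. A call with a number of a shift or a turn outside -1 to 1 is refused whole. A call with a gripper value outside its range is refused whole. The fingers move at their own pace and stop on an object; "force" is the grip in N (left out, the last holds). Time passes only in rows, so rows that do not move let the fingers close. It gives the time, the measured TCP pose, the force, the opening and the grip force at its end, in the units of the state.
- get_obs(): the state, without advancing time (a new reading comes with each control period).
- read_camera(name): name is "scene" or "top" or "wrist"; returns (picture, depth): 384x512x3 uint8, red, green, blue; 384x512 float32, m along the optical axis (not along the pixel's ray), 0 where there is no reading.
- camera_info(name): a dict with "fx", "fy", "cx", "cy" (pixels), "extrinsics" (4x4, takes a point from camera to world coordinates). Camera axes: x right, y up, looking along -z (the intrinsics and any distortion apply to the point x, -y, -z); pixel columns grow to the right and rows downward; lengths in m; the calibration is good to about 2 mm. The wrist camera is an equidistant fisheye: a pixel r from the principal point sees the ray r / f radians off the axis. A picture is of the moment at which its call begins: read the wrist's pose just before it. camera_info takes no time and is no camera call; for the wrist camera it gives the pose at the moment of the call.
- finish_job(): hands the job in; it is judged then, once.
The state is a dict: "time_s": time; "joint_positions": joint angles; "joint_velocities": joint speeds; "effort": joint torques, N m; "position": TCP position; "tcp_rot": TCP orientation; "force": force on the tool from outside, world axes, zero at the start; "torque": the same for the moment, N m; "width": finger opening in m; "grasp_force": force on a finger pad.
Only numpy, scipy, OpenCV 4.12 (cv2) and the standard library are available. Lean on these libraries where they do the work, as an engineer would, in place of code of your own. Each camera call takes 0.05 s, during which the arm holds its last target. There are 200 camera calls.

## Working session

There is one attempt and no reset: what is moved stays moved. The work goes in short steps, Python scripts to look and compute and a tool call to move; the robot and the scene stay as the last step left them, time stands still between calls to the robot, and variables do not carry over. Pictures are saved under pics/ and viewed, at most 17 in all, crops included, and the job is handed in when it is done.

Besides the shell and the picture viewer there is one more tool, called after ">>>" by a JSON object that holds its "method" and its "body", one argument or row to a line. jog_arm: Moves the arm, as the interface text tells. Shifts and turns lie within -1 to 1; 1 stands for 0.03 m of shift or 8 degrees of turn. Its arguments: {"type":"object","properties":{"motion":{"type":"array"},"force":{"type":"number"}},"required":["motion"]}

```bash
ls; mkdir -p pics
python3 - <<'E'
from station import *
import cv2,numpy as np
o=get_obs();print(o)
for n in ["scene","top"]:
    p,d=read_camera(n);np.savez(f"{n}0.npz",p=p,d=d);cv2.imwrite(f"pics/{n}0.png",p[:,:,::-1])
    i=camera_info(n);print(n,i)
print(camera_info("wrist"))
E
```

```text
pics
{'time_s': 0.0, 'joint_positions': array([ 1.03909714,  0.3842047 ,  0.01632747,  1.37113919, -0.00633217,
        1.3882173 , -0.04650101]), 'joint_velocities': array([-3.07549731e-04, -1.17954939e-03,  4.92715943e-04, -2.78914414e-05,
       -1.27098005e-03,  7.99558542e-04, -7.59286109e-04]), 'effort': array([ 5.17744975e-04, -6.27598500e+01,  8.44195671e-01, -3.71829200e+01,
        1.65343640e-02,  1.44051501e-02,  6.69306786e-06]), 'position': array([ 0.2822859 , -0.55721242,  0.30290599]), 'tcp_rot': array([-3.13967112e+00, -1.57429002e-05,  4.68899263e-01]), 'force': array([-0.30529561, -0.38524037,  0.27645047]), 'torque': array([-0.00658629,  0.00072235,  0.0269602 ]), 'grasp_force': 0.0, 'width': 0.08559667508547382}
scene {'fx': 493.94622578659283, 'fy': 493.94622578659283, 'cx': 245.11516326241818, 'cy': 196.1121782760164, 'extrinsics': array([[-0.87115531,  0.21225993, -0.44275743, -0.03727768],
       [-0.49089042, -0.35681084,  0.79480351,  0.89901809],
       [ 0.01072428,  0.90974268,  0.41503403,  0.57902559],
       [ 0.        ,  0.        ,  0.        ,  1.        ]])}
top {'fx': 490.45414209150135, 'fy': 490.45414209150135, 'cx': 254.28049190932484, 'cy': 194.73283477996117, 'extrinsics': array([[ 0.04259246,  0.97636778, -0.21187695,  0.20761644],
       [-0.99907886,  0.04273225, -0.00392128, -0.0336638 ],
       [ 0.00522537,  0.2118488 ,  0.97728848,  1.48662684],
       [ 0.        ,  0.        ,  0.        ,  1.        ]])}
{'fx': 297.3186396354542, 'fy': 297.3186396354542, 'cx': 251.86689702892724, 'cy': 191.5747224410415, 'extrinsics': array([[ 4.52373148e-01,  8.58805979e-01,  2.40438817e-01,
         3.42732495e-01],
       [-8.91828370e-01,  4.35873995e-01,  1.21062041e-01,
        -5.25727204e-01],
       [-8.32222773e-04, -2.69195375e-01,  9.63085229e-01,
         3.73550059e-01],
       [ 0.00000000e+00,  0.00000000e+00,  0.00000000e+00,
         1.00000000e+00]])}
```

View pics/top0.png

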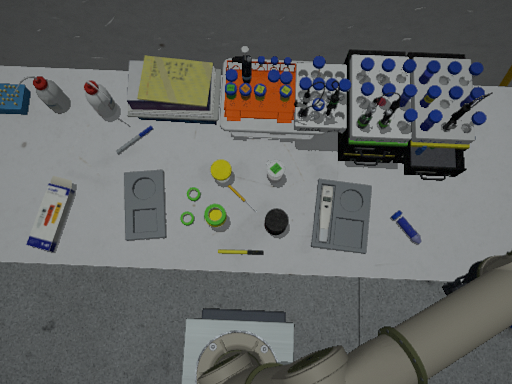

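View pics/scene0.png

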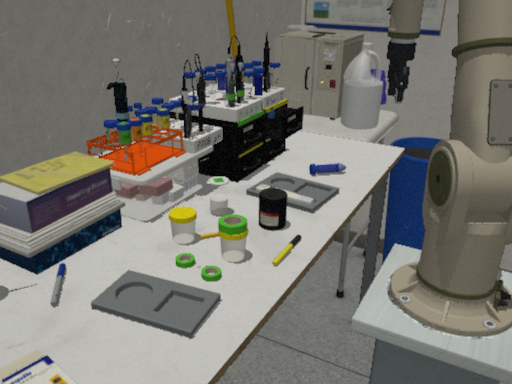

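The top view shows the plain tray at (145,205), tester tray at (341,215), taped cup at (215,214), cup B at (221,169), vial at (275,170) and jar at (276,222). The small rings at (193,194) and (188,218) are look-alikes.

```bash
cat > h.py <<'E'
import numpy as np,cv2
from station import *
def ray(n,u,v,z,info=None):
    i=info or camera_info(n);E=i["extrinsics"];u=np.atleast_1d(u).astype(float);v=np.atleast_1d(v).astype(float)
    x=(u-i["cx"])/i["fx"];y=(v-i["cy"])/i["fy"]
    if n=="wrist":
        r=np.hypot(x,y)+1e-9;x,y,w=np.sin(r)*x/r,np.sin(r)*y/r,np.cos(r)
    else: w=np.ones_like(x)
    D=np.stack([x,-y,-w],1)@E[:3,:3].T;o=E[:3,3]
    return o+D*((z-o[2])/D[:,2])[:,None]
def cloud(n,d,info=None):
    i=info or camera_info(n);E=i["extrinsics"]
    v,u=np.mgrid[:d.shape[0],:d.shape[1]]
    P=np.stack([(u-i["cx"])/i["fx"]*d,-(v-i["cy"])/i["fy"]*d,-d],-1)
    return P@E[:3,:3].T+E[:3,3]
E
python3 - <<'E'
from h import *
f=np.load("top0.npz");p,d=f["p"],f["d"];W=cloud("top",d);Z=W[...,2]
hsv=cv2.cvtColor(p,cv2.COLOR_RGB2HSV)
def win(c,r):
    m=np.zeros(Z.shape,bool);m[c[1]-r:c[1]+r,c[0]-r:c[0]+r]=1;return m
for n,c,h in [("tape",(215,214),.090),("cupb",(221,169),.071),("vial",(275,170),.092),("jar",(276,222),.086)]:
    m=win(c,22)&(abs(Z-h)<.012)
    k,l,s,ce=cv2.connectedComponentsWithStats(m.astype(np.uint8));j=1+np.argmax(s[1:,4])
    ct=max(cv2.findContours((l==j).astype(np.uint8),0,2)[0],key=len)
    (x,y),r=cv2.minEnclosingCircle(ct)
    print(n,s[j],"zmed",np.median(Z[l==j]).round(4),"centroid",ray("top",*ce[j],h)[0].round(4),"circ",ray("top",x,y,h)[0].round(4),"rad",r*(1.47-h)/490)
print("table z",np.median(Z[230:245,160:200]))
for n,c in [("plain",(145,205)),("tester",(341,215))]:
    m=win(c,45)&(hsv[...,1]<60)&(hsv[...,2]<150)
    k,l,s,ce=cv2.connectedComponentsWithStats(m.astype(np.uint8));j=1+np.argmax(s[1:,4])
    ct=max(cv2.findContours((l==j).astype(np.uint8),0,2)[0],key=len)
    b=ray("top",*cv2.boxPoints(cv2.minAreaRect(cv2.convexHull(ct))).T,.016)[:,:2]
    print(n,s[j],b.round(4).tolist(),"ctr",b.mean(0),np.linalg.norm(b-np.roll(b,1,0),axis=1))
big=cv2.resize(p[155:260,110:385],None,fx=2.9,fy=2.9,interpolation=cv2.INTER_CUBIC)
cv2.imwrite("pics/c.png",cv2.convertScaleAbs(big[:,:,::-1],alpha=1.4))
E
```

```text
tape [204 204  22  21 244] zmed 0.0888 centroid [0.4485 0.0838 0.09  ] circ [0.4486 0.0847 0.09  ] rad 0.031366124445078324
cupb [211 159  21  22 357] zmed 0.0693 centroid [0.5877 0.0747 0.071 ] circ [0.5878 0.0749 0.071 ] rad 0.030710900353412236
vial [266 160  19  17 262] zmed 0.0909 centroid [ 0.5936 -0.0863  0.092 ] circ [ 0.5943 -0.0848  0.092 ] rad 0.027762011559155524
jar [265 208  24  24 444] zmed 0.0855 centroid [ 0.4402 -0.0949  0.086 ] circ [ 0.4402 -0.095   0.086 ] rad 0.03347477357825454
table z -0.00026415942271285076
plain [ 100  160   90   90 7510] [[0.6159, 0.4564], [0.6281, 0.18], [0.3518, 0.1604], [0.3403, 0.4262]] ctr [0.48403669 0.30578012] [0.27724898 0.27665686 0.2770254  0.26605362]
tester [ 296  170   90   90 7487] [[0.6106, -0.1538], [0.6228, -0.4301], [0.3472, -0.4263], [0.3358, -0.1605]] ctr [ 0.4790929  -0.29268014] [0.27486902 0.27661596 0.27553835 0.26601581]
```

View pics/c.png

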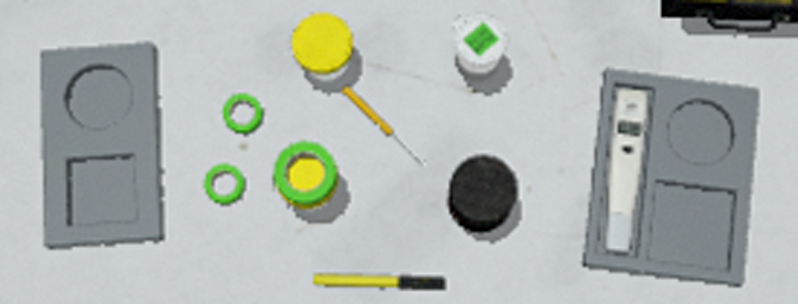

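The crop shows both trays clearly, with the round pockets away from the robot and the square ones near it. The tester slot is on the +y side. Next I'll segment the trays by height.

Run:
```python
from h import *
f=np.load("top0.npz");p,d=f["p"],f["d"];W=cloud("top",d);Z=W[...,2]
V=p.max(2);print("table V",np.median(V[230:245,165:200]),"tray V",V[172,140],V[205,150],V[210,340])
for n,c in [("plain",(145,205)),("tester",(341,215))]:
    w=np.zeros(Z.shape,bool);w[c[1]-47:c[1]+47,c[0]-42:c[0]+42]=1
    m=w&(Z>.010)&(Z<.06)
    k,l,s,ce=cv2.connectedComponentsWithStats(m.astype(np.uint8));j=1+np.argmax(s[1:,4])
    M=(l==j).astype(np.uint8)
    ct=max(cv2.findContours(M,0,2)[0],key=len)
    R=cv2.boxPoints(cv2.minAreaRect(ct))
    b=ray("top",*R.T,.016)[:,:2]
    e=np.diff(np.vstack([b,b[:1]]),axis=0)
    print(n,s[j],b.round(4).tolist(),"ctr",b.mean(0).round(4),np.linalg.norm(e,axis=1).round(4),np.degrees(np.arctan2(e[:,1],e[:,0])).round(1))
    fill=np.zeros_like(M);cv2.drawContours(fill,[ct],-1,1,-1)
    h=(fill==1)&(Z<.010);h=cv2.morphologyEx(h.astype(np.uint8),cv2.MORPH_OPEN,np.ones((3,3)))
    k,l,s,ce=cv2.connectedComponentsWithStats(h)
    for q in range(1,k):
        if s[q,4]>60: print("  hole",s[q],ray("top",*ce[q],.004)[0].round(4),ray("top",*ce[q],.016)[0].round(4))
```

```text
table V 148.0 tray V 98 102 98
plain [ 124  170   42   70 1751] [[0.5853, 0.38], [0.5936, 0.2556], [0.3808, 0.2337], [0.3729, 0.3544]] ctr [0.4831 0.3059] [0.1247 0.214  0.121  0.2139] [ -86.2 -174.1   93.7    6.9]
  hole [133 178  22  21 355] [0.5355 0.3147 0.004 ] [0.5328 0.3119 0.016 ]
  hole [133 208  24  24 469] [0.4363 0.304  0.004 ] [0.4344 0.3012 0.016 ]
tester [ 311  179   61   74 2320] [[0.3742, -0.2034], [0.5872, -0.2224], [0.5757, -0.3931], [0.3635, -0.3691]] ctr [ 0.4751 -0.297 ] [0.2138 0.1711 0.2136 0.166 ] [ -5.1 -93.9 173.5  86.3]
  hole [341 190  22  22 358] [ 0.5246 -0.3273  0.004 ] [ 0.522  -0.3249  0.016 ]
  hole [334 218  29  30 713] [ 0.4243 -0.3183  0.004 ] [ 0.4225 -0.316   0.016 ]
```

```bash
python3 -c "
import station;print([n for n in dir(station) if n[0]!='_'])
print(getattr(station,'tcp_to_tips',None))"
```

```text
['PlanningError', 'camera_info', 'finish_job', 'get_obs', 'read_camera', 'tcp_to_tips']
0.0726
```

>>> {"method": "jog_arm", "body": {
  "motion": [
    {"fingers": 0,"offset": [0,0,0],"rotation": [0,0,0.84]},
    {"fingers": 0,"offset": [0,0,0],"rotation": [0,0,0.84]},
    {"fingers": 0,"offset": [0,0,0],"rotation": [0,0,0.84]},
    {"fingers": 0,"offset": [0,0,0],"rotation": [0,0,0.84]},
    {"fingers": 0,"offset": [0.3,-1,0],"rotation": [0,0,0]},
    {"fingers": 0,"offset": [0.3,-1,0],"rotation": [0,0,0]},
    {"fingers": 0,"offset": [0.3,-1,0],"rotation": [0,0,0]},
    {"fingers": 0,"offset": [0.3,-1,0],"rotation": [0,0,0]}
  ],
  "force": 40
}}

```text
time_s: 1.1
position: [0.3186, -0.4364, 0.3034]
tcp_rot: [-3.141, 0.001, -0.0]
force: [-0.4, -0.3, -0.1]
width: 0.0852
grasp_force: 0.0
```

>>> {"method": "jog_arm", "body": {
  "motion": [
    {"fingers": 0,"offset": [0.4,-0.95,0],"rotation": [0,0,0]},
    {"fingers": 0,"offset": [0.4,-0.95,0],"rotation": [0,0,0]},
    {"fingers": 0,"offset": [0.4,-0.95,0],"rotation": [0,0,0]},
    {"fingers": 0,"offset": [0.4,-0.95,0],"rotation": [0,0,0]},
    {"fingers": 0,"offset": [0.4,-0.95,0],"rotation": [0,0,0]},
    {"fingers": 0,"offset": [0.4,-0.95,0],"rotation": [0,0,0]},
    {"fingers": 0,"offset": [0.4,-0.95,0],"rotation": [0,0,0]},
    {"fingers": 0,"offset": [0.4,-0.95,0],"rotation": [0,0,0]}
  ]
}}

```text
time_s: 2.1
position: [0.4146, -0.2086, 0.3036]
tcp_rot: [-3.141, 0.001, -0.0]
force: [0.4, -0.9, -0.3]
width: 0.0856
grasp_force: 0.0
```

>>> {"method": "jog_arm", "body": {
  "motion": [
    {"fingers": 0,"offset": [0.4,-0.95,0.2],"rotation": [0,0,0]},
    {"fingers": 0,"offset": [0.4,-0.95,0.4],"rotation": [0,0,0]},
    {"fingers": 0,"offset": [0,-0.95,0.5],"rotation": [0,0,0]},
    {"fingers": 0,"offset": [0,-0.8,0.5],"rotation": [0,0,0]},
    {"fingers": 0,"offset": [0,0,0],"rotation": [0,0,0]}
  ]
}}

```text
time_s: 2.72
position: [0.4379, -0.0981, 0.2547]
tcp_rot: [-3.141, 0.003, 0.003]
force: [-0.2, -0.5, 1.4]
width: 0.0855
grasp_force: 0.0
```

Run:
```python
from h import *
i=camera_info("wrist");p,d=read_camera("wrist");print(get_obs()["position"],i["extrinsics"][:3,3])
np.savez("w1.npz",p=p,d=d,E=i["extrinsics"]);cv2.imwrite("pics/w1.png",p[:,:,::-1])
```

```text
[ 0.43818177 -0.09964393  0.25546755] [ 0.50580134 -0.09710329  0.32507862]
```

View pics/w1.png

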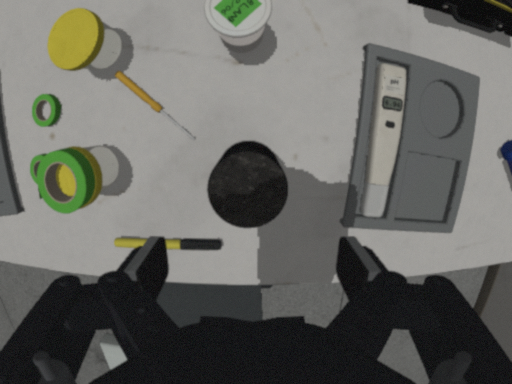

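The wrist view shows the jar at (248,188), the tester tray's round pocket at (440,108) and its square one at (425,187), cup B's lid at (77,39), the tape at (66,180) and the vial lid at (238,8).

Run:
```python
from h import *
f=np.load("w1.npz");p=f["p"];i=dict(camera_info("wrist"));i["extrinsics"]=f["E"]
hsv=cv2.cvtColor(p,cv2.COLOR_RGB2HSV);H,S,V=[hsv[...,k].astype(int) for k in range(3)]
def fit(m,c,h,n):
    k,l,s,ce=cv2.connectedComponentsWithStats(m.astype(np.uint8));j=l[c[1],c[0]]
    ct=max(cv2.findContours((l==j).astype(np.uint8),0,2)[0],key=len)[:,0,:]
    P=ray("wrist",*ct.T,h,i)[:,:2].astype(np.float32)
    (x,y),r=cv2.minEnclosingCircle(P);A=np.c_[2*P,np.ones(len(P))];q=np.linalg.lstsq(A,(P**2).sum(1),rcond=None)[0]
    print(n,j,"enc",round(x,4),round(y,4),"r",round(r,4),"lsq",q[:2].round(4),np.sqrt(q[2]+q[0]**2+q[1]**2).round(4))
fit((V<60),(248,190),.086,"jar")
fit((H>40)&(H<75)&(S>120),(50,195),.090,"tape")
fit((H>20)&(H<35)&(S>150),(77,39),.071,"cupb")
print(hsv[108,440],hsv[130,460],hsv[187,425],hsv[150,430])
for n,c in (("round",[(440,81),(460,108),(440,136),(420,108)]),("sq",[(405,153),(460,157),(448,219),(394,216)])):
    for z in (.016,.004):
        print(n,z,ray("wrist",*np.array(c).T,z,i)[:,:2].mean(0).round(4))
```

```text
jar 17 enc 0.4435 -0.0944 r 0.037 lsq [ 0.4423 -0.0939] 0.0342
tape 0 enc 0.1875 -0.119 r 0.5466 lsq [ 0.0895 -0.1206] 0.5099
cupb 2 enc 0.5862 0.0736 r 0.0334 lsq [0.5855 0.0737] 0.0318
[120   3  94] [90  6 90] [75 11 93] [70  8 96]
round 0.016 [ 0.522  -0.3205]
round 0.004 [ 0.5227 -0.3291]
sq 0.016 [ 0.4253 -0.314 ]
sq 0.004 [ 0.4222 -0.3224]
```

>>> {"method": "jog_arm", "body": {
  "motion": [
    {"fingers": 0,"offset": [0.1,-0.15,0.8],"rotation": [0,0,0]},
    {"fingers": 0,"offset": [0,0,0.9],"rotation": [0,0,0]},
    {"fingers": 0,"offset": [0,0,0.9],"rotation": [0,0,0]},
    {"fingers": 0,"offset": [0,0,0.9],"rotation": [0,0,0]},
    {"fingers": 0,"offset": [0,0,0.8],"rotation": [0,0,0]},
    {"fingers": 0,"offset": [0,0,0.55],"rotation": [0,0,0]},
    {"fingers": 0.2,"offset": [0,0,0],"rotation": [0,0,0]},
    {"fingers": 0.5,"offset": [0,0,0],"rotation": [0,0,0]}
  ]
}}

```text
time_s: 3.78
position: [0.4421, -0.0962, 0.1112]
tcp_rot: [3.141, -0.001, -0.001]
force: [1.7, 0.2, -0.7]
width: 0.0675
grasp_force: 45.0
```

>>> {"method": "jog_arm", "body": {
  "motion": [
    {"fingers": 0.5,"offset": [0,0,0],"rotation": [0,0,0]},
    {"fingers": 0.5,"offset": [0,0,0],"rotation": [0,0,0]},
    {"fingers": 0.5,"offset": [0,0,0],"rotation": [0,0,0]},
    {"fingers": 0.5,"offset": [0,0,0],"rotation": [0,0,0]}
  ]
}}

```text
time_s: 4.28
position: [0.4416, -0.0956, 0.1105]
tcp_rot: [-3.142, -0.0, -0.0]
force: [0.1, -0.3, -0.7]
width: 0.0678
grasp_force: 45.0
```

>>> {"method": "jog_arm", "body": {
  "motion": [
    {"fingers": 0.5,"offset": [0,0,-0.5],"rotation": [0,0,0]},
    {"fingers": 0.5,"offset": [0,0,-0.9],"rotation": [0,0,0]},
    {"fingers": 0.5,"offset": [0,0.4,-0.6],"rotation": [0,0,0]},
    {"fingers": 0.5,"offset": [-0.1,0.8,0],"rotation": [0,0,0]},
    {"fingers": 0.5,"offset": [-0.1,0.9,0],"rotation": [0,0,0]},
    {"fingers": 0.5,"offset": [-0.1,0.9,0],"rotation": [0,0,0]},
    {"fingers": 0.5,"offset": [-0.1,0.9,0],"rotation": [0,0,0]},
    {"fingers": 0.5,"offset": [-0.1,0.9,0],"rotation": [0,0,0]}
  ]
}}

```text
time_s: 5.28
position: [0.4266, -0.2405, 0.1716]
tcp_rot: [3.141, -0.001, -0.0]
force: [-0.2, -0.3, -0.7]
width: 0.0674
grasp_force: 45.3
```

>>> {"method": "jog_arm", "body": {
  "motion": [
    {"fingers": 0.5,"offset": [-0.1,0.9,0],"rotation": [0,0,0]},
    {"fingers": 0.5,"offset": [0,0.8,0],"rotation": [0,0,0]},
    {"fingers": 0.5,"offset": [0,0.6,0],"rotation": [0,0,0]},
    {"fingers": 0.5,"offset": [0,0.3,0],"rotation": [0,0,0]},
    {"fingers": 0.5,"offset": [0,0,0],"rotation": [0,0,0]},
    {"fingers": 0.5,"offset": [0,0,0],"rotation": [0,0,0]}
  ]
}}

```text
time_s: 6.02
position: [0.4238, -0.3166, 0.1704]
tcp_rot: [-3.141, 0.0, 0.001]
force: [0.3, 0.1, -1.4]
width: 0.0679
grasp_force: 45.3
```

Run:
```python
from h import *
i=camera_info("wrist");p,d=read_camera("wrist");print(get_obs()["position"])
np.savez("w2.npz",p=p,d=d,E=i["extrinsics"]);cv2.imwrite("pics/w2.png",p[:,:,::-1])
```

```text
[ 0.42381336 -0.31653015  0.17040452]
```

View pics/w2.png

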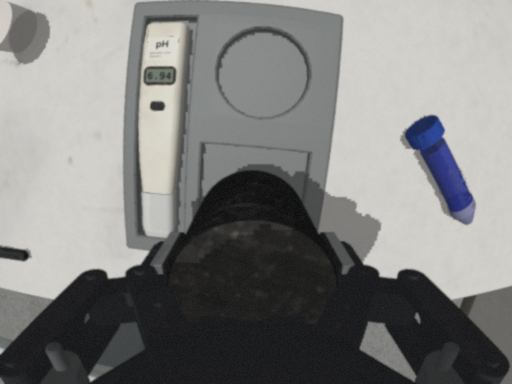

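Round pocket rim spans x 217–310 and y 27–118; the square pocket's far corners are at (203,143) and (310,152). Next I'll project these.

Run:
```python
from h import *
f=np.load("w2.npz");i=dict(camera_info("wrist"));i["extrinsics"]=f["E"]
P=ray("wrist",[217,310,265,264,203,310,132,341],[72,72,27,118,143,152,125,125],.016,i)[:,:2];print(P.round(4))
c=P[:4].mean(0);print("round",c,"r",np.linalg.norm(P[:4]-c,axis=1));e=P[5]-P[4];print("edge",np.linalg.norm(e),"square",P[4:6].mean(0)+.042*np.array([e[1],-e[0]])/np.linalg.norm(e), np.degrees(np.arctan2(e[1],e[0])))
```

```text
[[ 0.5213 -0.2897]
 [ 0.5222 -0.3594]
 [ 0.5567 -0.3254]
 [ 0.486  -0.3248]
 [ 0.4673 -0.2784]
 [ 0.4605 -0.3606]
 [ 0.4834 -0.2207]
 [ 0.4823 -0.3847]]
round [ 0.52154636 -0.32483032] r [0.03516648 0.03456171 0.03511853 0.03551924]
edge 0.08247920832442208 square [ 0.42202481 -0.31607301] -94.68547159288782
```

>>> {"method": "jog_arm", "body": {
  "motion": [
    {"fingers": 0.5,"offset": [-0.06,0,0.6],"rotation": [0,0,0]},
    {"fingers": 0.5,"offset": [0,0,0.6],"rotation": [0,0,0]},
    {"fingers": 0.5,"offset": [0,0,0.4],"rotation": [0,0,0]},
    {"fingers": 0.5,"offset": [0,0,0.25],"rotation": [0,0,0]},
    {"fingers": 0.5,"offset": [0,0,0],"rotation": [0,0,0]},
    {"fingers": 0.5,"offset": [0,0,0],"rotation": [0,0,0]}
  ]
}}

```text
time_s: 6.82
position: [0.4219, -0.3177, 0.1152]
tcp_rot: [3.141, -0.001, -0.0]
force: [0.5, 0.6, -1.9]
width: 0.0672
grasp_force: 45.2
```

>>> {"method": "jog_arm", "body": {
  "motion": [
    {"fingers": 0.2,"offset": [0,0,0],"rotation": [0,0,0]},
    {"fingers": 0,"offset": [0,0,0],"rotation": [0,0,0]},
    {"fingers": 0,"offset": [0,0,0],"rotation": [0,0,0]},
    {"fingers": 0,"offset": [0,0,-0.5],"rotation": [0,0,0]},
    {"fingers": 0,"offset": [0,0,-0.9],"rotation": [0,0,0]},
    {"fingers": 0,"offset": [0,0,-0.9],"rotation": [0,0,0]},
    {"fingers": 0,"offset": [0.4,-0.4,-0.7],"rotation": [0,0,0]},
    {"fingers": 0,"offset": [0.45,-0.9,0],"rotation": [0,0,0]}
  ]
}}

```text
time_s: 7.82
position: [0.4481, -0.28, 0.2083]
tcp_rot: [3.138, -0.004, -0.003]
force: [0.6, -0.2, -0.4]
width: 0.0849
grasp_force: 0.0
```

>>> {"method": "jog_arm", "body": {
  "motion": [
    {"fingers": 0,"offset": [0.45,-1,0],"rotation": [0,0,0]},
    {"fingers": 0,"offset": [0.45,-1,0],"rotation": [0,0,0]},
    {"fingers": 0,"offset": [0.45,-1,0],"rotation": [0,0,0]},
    {"fingers": 0,"offset": [0.45,-1,0],"rotation": [0,0,0]},
    {"fingers": 0,"offset": [0.45,-1,0],"rotation": [0,0,0]},
    {"fingers": 0,"offset": [0.45,-1,0],"rotation": [0,0,0]},
    {"fingers": 0,"offset": [0.45,-1,0],"rotation": [0,0,0]},
    {"fingers": 0,"offset": [0.45,-1,0],"rotation": [0,0,0]}
  ]
}}

```text
time_s: 8.82
position: [0.5558, -0.0377, 0.2062]
tcp_rot: [3.141, -0.001, -0.0]
force: [0.7, 0.3, 0.1]
width: 0.0855
grasp_force: 0.0
```

>>> {"method": "jog_arm", "body": {
  "motion": [
    {"fingers": 0,"offset": [0.45,-1,0],"rotation": [0,0,0]},
    {"fingers": 0,"offset": [0.45,-1,0],"rotation": [0,0,0]},
    {"fingers": 0,"offset": [0,-1,0],"rotation": [0,0,0]},
    {"fingers": 0,"offset": [0,-0.7,0],"rotation": [0,0,0]},
    {"fingers": 0,"offset": [0,0,0],"rotation": [0,0,0]},
    {"fingers": 0,"offset": [0,0,0],"rotation": [0,0,0]}
  ]
}}

```text
time_s: 9.57
position: [0.5825, 0.071, 0.2055]
tcp_rot: [3.141, -0.001, -0.001]
force: [-0.7, -1.3, -0.9]
width: 0.0853
grasp_force: 0.0
```

Run:
```python
from h import *
i=camera_info("wrist");p,d=read_camera("wrist");print(get_obs()["position"])
np.savez("w3.npz",p=p,d=d,E=i["extrinsics"]);cv2.imwrite("pics/w3.png",p[:,:,::-1])
```

```text
[0.58252202 0.07063131 0.20530594]
```

View pics/w3.png

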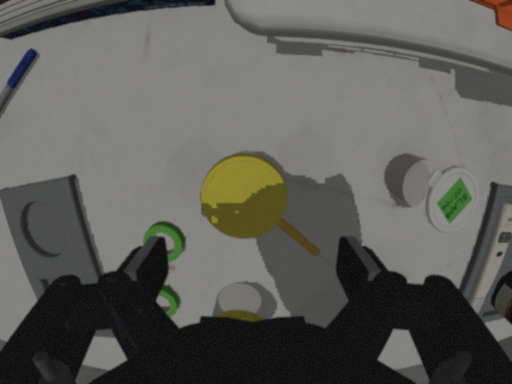

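Cup B's lid is at (243,196) and the vial lid at (452,198).

```bash
cat >> h.py <<'E'
def fit(i,m,c,h,n):
    k,l,s,ce=cv2.connectedComponentsWithStats(m.astype(np.uint8));j=l[c[1],c[0]]
    if j==0: print(n,"seed off mask");return
    ct=max(cv2.findContours((l==j).astype(np.uint8),0,2)[0],key=len)[:,0,:]
    P=ray("wrist",*ct.T,h,i)[:,:2].astype(np.float32)
    (x,y),r=cv2.minEnclosingCircle(P);A=np.c_[2*P,np.ones(len(P))];q=np.linalg.lstsq(A,(P**2).sum(1),rcond=None)[0]
    print(n,"enc",round(x,4),round(y,4),"r",round(r,4),"lsq",q[:2].round(4),np.sqrt(q[2]+q[0]**2+q[1]**2).round(4))
E
python3 - <<'E'
from h import *
f=np.load("w3.npz");p=f["p"];i=dict(camera_info("wrist"));i["extrinsics"]=f["E"]
hsv=cv2.cvtColor(p,cv2.COLOR_RGB2HSV);H,S,V=[hsv[...,k].astype(int) for k in range(3)]
fit(i,(H>20)&(H<35)&(S>150)&(V>40),(243,190),.071,"cupb")
P=ray("wrist",[427,479,455,450],[198,198,166,231],.092,i)[:,:2];print("vial",P.round(4),P.mean(0))
E
```

```text
cupb enc 0.5757 0.0612 r 0.0517 lsq [0.5786 0.0645] 0.0379
vial [[ 0.5939 -0.0572]
 [ 0.5933 -0.1133]
 [ 0.6186 -0.0804]
 [ 0.566  -0.087 ]] [ 0.59296586 -0.08447671]
```

Run:
```python
from h import *
f=np.load("w3.npz");i=dict(camera_info("wrist"));i["extrinsics"]=f["E"]
P=ray("wrist",[201,287,243,243],[196,196,154,238],.071,i)[:,:2];print(P.round(4),P.mean(0))
```

```text
[[0.5899 0.1084]
 [0.5898 0.0461]
 [0.6203 0.0776]
 [0.5568 0.0782]] [0.58917972 0.0776023 ]
```

>>> {"method": "jog_arm", "body": {
  "motion": [
    {"fingers": 0,"offset": [0.18,-0.17,0.6],"rotation": [0,0,0]},
    {"fingers": 0,"offset": [0,0,0.9],"rotation": [0,0,0]},
    {"fingers": 0,"offset": [0,0,0.9],"rotation": [0,0,0]},
    {"fingers": 0,"offset": [0,0,0.65],"rotation": [0,0,0]},
    {"fingers": 0,"offset": [0,0,0],"rotation": [0,0,0]},
    {"fingers": 0.3,"offset": [0,0,0],"rotation": [0,0,0]},
    {"fingers": 0.5,"offset": [0,0,0],"rotation": [0,0,0]},
    {"fingers": 0.5,"offset": [0,0,0],"rotation": [0,0,0]}
  ],
  "force": 35
}}

```text
time_s: 10.62
position: [0.5886, 0.0777, 0.1149]
tcp_rot: [-3.141, -0.003, -0.0]
force: [0.2, -0.5, 5.6]
width: 0.0623
grasp_force: 38.5
```

>>> {"method": "jog_arm", "body": {
  "motion": [
    {"fingers": 0.5,"offset": [0,0,0],"rotation": [0,0,0]},
    {"fingers": 0.5,"offset": [0,0,0],"rotation": [0,0,0]}
  ]
}}

```text
time_s: 10.88
position: [0.5887, 0.0777, 0.1149]
tcp_rot: [-3.141, -0.003, -0.0]
force: [0.6, -0.5, 6.5]
width: 0.0623
grasp_force: 38.5
```

>>> {"method": "jog_arm", "body": {
  "motion": [
    {"fingers": 0.5,"offset": [0,0,-0.4],"rotation": [0,0,0]},
    {"fingers": 0.5,"offset": [0,0,-0.9],"rotation": [0,0,0]},
    {"fingers": 0.5,"offset": [0,0,-1],"rotation": [0,0,0]},
    {"fingers": 0.5,"offset": [-0.4,0.4,-0.8],"rotation": [0,0,0]},
    {"fingers": 0.5,"offset": [-0.6,0.8,0],"rotation": [0,0,0]},
    {"fingers": 0.5,"offset": [-0.6,0.9,0],"rotation": [0,0,0]},
    {"fingers": 0.5,"offset": [-0.6,0.9,0],"rotation": [0,0,0]},
    {"fingers": 0.5,"offset": [0,1,0],"rotation": [0,0,0]}
  ]
}}

```text
time_s: 11.88
position: [0.5204, -0.043, 0.2071]
tcp_rot: [3.141, 0.0, 0.0]
force: [1.6, 0.2, -0.0]
width: 0.0618
grasp_force: 38.4
```

>>> {"method": "jog_arm", "body": {
  "motion": [
    {"fingers": 0.5,"offset": [0,1,0],"rotation": [0,0,0]},
    {"fingers": 0.5,"offset": [0,1,0],"rotation": [0,0,0]},
    {"fingers": 0.5,"offset": [0,1,0],"rotation": [0,0,0]},
    {"fingers": 0.5,"offset": [0,1,0],"rotation": [0,0,0]},
    {"fingers": 0.5,"offset": [0,1,0],"rotation": [0,0,0]},
    {"fingers": 0.5,"offset": [0,1,0],"rotation": [0,0,0]},
    {"fingers": 0.5,"offset": [0,1,0],"rotation": [0,0,0]},
    {"fingers": 0.5,"offset": [0,1,0],"rotation": [0,0,0]}
  ]
}}

```text
time_s: 12.88
position: [0.5214, -0.2833, 0.207]
tcp_rot: [-3.141, -0.0, -0.0]
force: [0.4, -0.4, -0.2]
width: 0.062
grasp_force: 38.4
```

>>> {"method": "jog_arm", "body": {
  "motion": [
    {"fingers": 0.5,"offset": [0,0.8,0],"rotation": [0,0,0]},
    {"fingers": 0.5,"offset": [0,0.6,0.2],"rotation": [0,0,0]},
    {"fingers": 0.5,"offset": [0,0,0.8],"rotation": [0,0,0]},
    {"fingers": 0.5,"offset": [0,0,0.8],"rotation": [0,0,0]},
    {"fingers": 0.5,"offset": [0,0,0],"rotation": [0,0,0]},
    {"fingers": 0.5,"offset": [0,0,0],"rotation": [0,0,0]}
  ]
}}

```text
time_s: 13.62
position: [0.5221, -0.3244, 0.1532]
tcp_rot: [3.142, -0.001, 0.0]
force: [0.3, 0.5, 0.9]
width: 0.0622
grasp_force: 38.4
```

>>> {"method": "jog_arm", "body": {
  "motion": [
    {"fingers": 0.5,"offset": [0,0,0.4],"rotation": [0,0,0]},
    {"fingers": 0.5,"offset": [0,0,0.4],"rotation": [0,0,0]},
    {"fingers": 0.5,"offset": [0,0,0.25],"rotation": [0,0,0]},
    {"fingers": 0.5,"offset": [0,0,0],"rotation": [0,0,0]},
    {"fingers": 0.5,"offset": [0,0,0],"rotation": [0,0,0]}
  ]
}}

```text
time_s: 14.25
position: [0.5217, -0.3245, 0.1211]
tcp_rot: [-3.142, -0.0, -0.0]
force: [0.2, -0.4, -0.2]
width: 0.0623
grasp_force: 38.4
```

>>> {"method": "jog_arm", "body": {
  "motion": [
    {"fingers": 0.5,"offset": [0,0,0.04],"rotation": [0,0,0]},
    {"fingers": 0.2,"offset": [0,0,0],"rotation": [0,0,0]},
    {"fingers": 0,"offset": [0,0,0],"rotation": [0,0,0]},
    {"fingers": 0,"offset": [0,0,0],"rotation": [0,0,0]},
    {"fingers": 0,"offset": [0,0,-0.6],"rotation": [0,0,0]},
    {"fingers": 0,"offset": [0,0,-1],"rotation": [0,0,0]},
    {"fingers": 0,"offset": [0,0,-1],"rotation": [0,0,0]},
    {"fingers": 0,"offset": [0,0,-1],"rotation": [0,0,0]}
  ]
}}

```text
time_s: 15.25
position: [0.5217, -0.3246, 0.2303]
tcp_rot: [3.141, -0.001, -0.0]
force: [1.2, -0.5, 0.0]
width: 0.0857
grasp_force: 0.0
```

Run:
```python
from h import *
i=camera_info("wrist");p,d=read_camera("wrist");print(get_obs()["position"])
np.savez("w4.npz",p=p,d=d,E=i["extrinsics"]);cv2.imwrite("pics/w4.png",p[:,:,::-1])
```

```text
[ 0.52319258 -0.32524576  0.23507336]
```

View pics/w4.png

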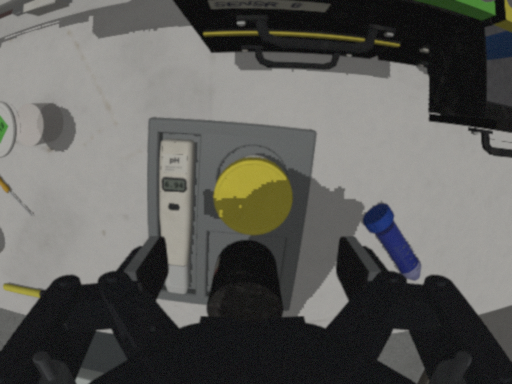

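The cup stands at (253,196) in the round pocket, and the jar is in the square pocket below it. Next is the tape.

>>> {"method": "jog_arm", "body": {
  "motion": [
    {"fingers": 0,"offset": [0,-0.6,0],"rotation": [0,0,0]},
    {"fingers": 0,"offset": [0,-1,0],"rotation": [0,0,0]},
    {"fingers": 0,"offset": [-0.25,-1,0],"rotation": [0,0,0]},
    {"fingers": 0,"offset": [-0.25,-1,0],"rotation": [0,0,0]},
    {"fingers": 0,"offset": [-0.25,-1,0],"rotation": [0,0,0]},
    {"fingers": 0,"offset": [-0.25,-1,0],"rotation": [0,0,0]},
    {"fingers": 0,"offset": [-0.25,-1,0],"rotation": [0,0,0]},
    {"fingers": 0,"offset": [-0.25,-1,0],"rotation": [0,0,0]}
  ]
}}

```text
time_s: 16.3
position: [0.4755, -0.0941, 0.2271]
tcp_rot: [-3.141, 0.001, 0.001]
force: [0.4, 0.1, -0.5]
width: 0.0855
grasp_force: 0.0
```

>>> {"method": "jog_arm", "body": {
  "motion": [
    {"fingers": 0,"offset": [-0.25,-1,0],"rotation": [0,0,0]},
    {"fingers": 0,"offset": [-0.25,-1,0],"rotation": [0,0,0]},
    {"fingers": 0,"offset": [-0.25,-1,0],"rotation": [0,0,0]},
    {"fingers": 0,"offset": [-0.25,-1,0],"rotation": [0,0,0]},
    {"fingers": 0,"offset": [0,-1,0],"rotation": [0,0,0]},
    {"fingers": 0,"offset": [0,-0.9,0],"rotation": [0,0,0]},
    {"fingers": 0,"offset": [0,0,0],"rotation": [0,0,0]},
    {"fingers": 0,"offset": [0,0,0],"rotation": [0,0,0]}
  ]
}}

```text
time_s: 17.3
position: [0.446, 0.0804, 0.2273]
tcp_rot: [3.141, 0.001, 0.0]
force: [-0.4, -0.6, -0.1]
width: 0.0852
grasp_force: 0.0
```

Run:
```python
from h import *
i=camera_info("wrist");p,d=read_camera("wrist");print(get_obs()["position"])
np.savez("w5.npz",p=p,d=d,E=i["extrinsics"]);cv2.imwrite("pics/w5.png",p[:,:,::-1])
hsv=cv2.cvtColor(p,cv2.COLOR_RGB2HSV);H,S,V=[hsv[...,k].astype(int) for k in range(3)]
m=(H>40)&(H<75)&(S>120)
k,l,s,ce=cv2.connectedComponentsWithStats(m.astype(np.uint8));j=1+np.argmax(s[1:,4]);y,x=np.argwhere(l==j)[0];print(s[j],ce[j])
fit(i,m,(x,y),.090,"tape")
```

```text
[0.44623916 0.07992432 0.22739425]
[ 205  157   82   82 2825] [245.94053097 195.09663717]
tape enc 0.4497 0.0862 r 0.0317 lsq [0.4496 0.0855] 0.0304
```

View pics/w5.png

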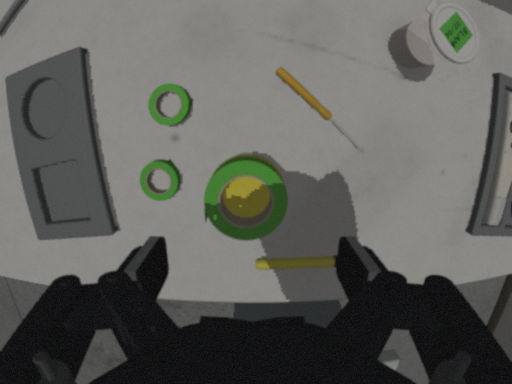

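The tape is at (246,197). The plain tray's pockets are at (45,108) and (66,191).

>>> {"method": "jog_arm", "body": {
  "motion": [
    {"fingers": 0,"offset": [0.1,-0.18,0.6],"rotation": [0,0,0]},
    {"fingers": 0,"offset": [0,0,0.8],"rotation": [0,0,0]},
    {"fingers": 0,"offset": [0,0,0.8],"rotation": [0,0,0]},
    {"fingers": 0,"offset": [0,0,0.5],"rotation": [0,0,0]},
    {"fingers": 0,"offset": [0,0,0],"rotation": [0,0,0]},
    {"fingers": 0.2,"offset": [0,0,0],"rotation": [0,0,0]},
    {"fingers": 0.35,"offset": [0,0,0],"rotation": [0,0,0]},
    {"fingers": 0.5,"offset": [0,0,0],"rotation": [0,0,0]}
  ],
  "force": 25
}}

```text
time_s: 18.35
position: [0.4506, 0.086, 0.1479]
tcp_rot: [-3.141, -0.003, -0.0]
force: [-0.2, -0.4, 5.8]
width: 0.0612
grasp_force: 27.2
```

>>> {"method": "jog_arm", "body": {
  "motion": [
    {"fingers": 0.5,"offset": [0,0,0],"rotation": [0,0,0]},
    {"fingers": 0.5,"offset": [0,0,0],"rotation": [0,0,0]},
    {"fingers": 0.5,"offset": [0,0,-0.15],"rotation": [0,0,0]},
    {"fingers": 0.5,"offset": [0,0,-0.3],"rotation": [0,0,0]},
    {"fingers": 0.5,"offset": [0,0,-0.5],"rotation": [0,0,0]},
    {"fingers": 0.5,"offset": [0,0,0],"rotation": [0,0,0]}
  ]
}}

```text
time_s: 19.1
position: [0.4506, 0.0862, 0.1769]
tcp_rot: [-3.141, -0.003, -0.0]
force: [-0.4, 1.1, -0.3]
width: 0.0608
grasp_force: 27.2
```

Run:
```python
from h import *
i=camera_info("wrist");p,d=read_camera("wrist");print(get_obs()["position"],get_obs()["force"])
q,_=read_camera("scene")
cv2.imwrite("pics/w6.png",np.hstack([p,q])[:,:,::-1][:,200:1000])
```

```text
[0.4501713  0.08599669 0.17608571] [-0.5069962   1.28345069  0.49766292]
```

View pics/w6.png

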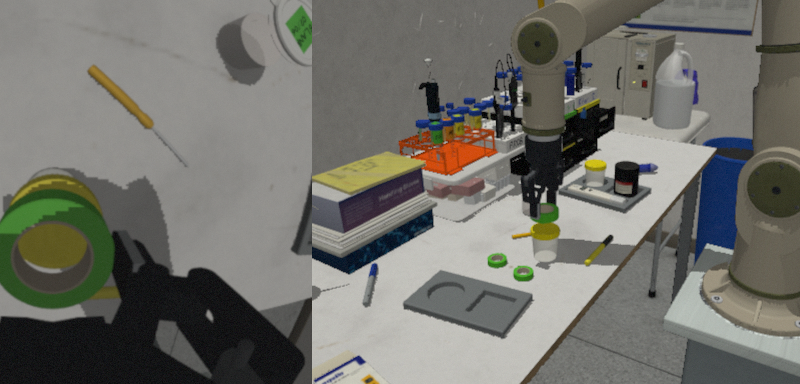

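The tape is in the gripper and the cup stayed standing. Next I'll carry the tape to the jar.

>>> {"method": "jog_arm", "body": {
  "motion": [
    {"fingers": 0.5,"offset": [0,0.4,-0.7],"rotation": [0,0,0]},
    {"fingers": 0.5,"offset": [-0.1,0.8,-0.8],"rotation": [0,0,0]},
    {"fingers": 0.5,"offset": [-0.1,0.9,0],"rotation": [0,0,0]},
    {"fingers": 0.5,"offset": [-0.1,0.9,0],"rotation": [0,0,0]},
    {"fingers": 0.5,"offset": [-0.1,0.9,0],"rotation": [0,0,0]},
    {"fingers": 0.5,"offset": [-0.1,0.9,0],"rotation": [0,0,0]},
    {"fingers": 0.5,"offset": [-0.1,0.9,0],"rotation": [0,0,0]},
    {"fingers": 0.5,"offset": [-0.1,0.9,0],"rotation": [0,0,0]}
  ]
}}

```text
time_s: 20.2
position: [0.4282, -0.1129, 0.2198]
tcp_rot: [-3.141, 0.001, -0.0]
force: [-0.0, -0.7, -0.7]
width: 0.061
grasp_force: 27.3
```

>>> {"method": "jog_arm", "body": {
  "motion": [
    {"fingers": 0.5,"offset": [-0.1,0.9,0],"rotation": [0,0,0]},
    {"fingers": 0.5,"offset": [-0.1,0.9,0],"rotation": [0,0,0]},
    {"fingers": 0.5,"offset": [0,0.9,0],"rotation": [0,0,0]},
    {"fingers": 0.5,"offset": [0,0.9,0],"rotation": [0,0,0]},
    {"fingers": 0.5,"offset": [0,0.9,0],"rotation": [0,0,0]},
    {"fingers": 0.5,"offset": [0,0.9,0],"rotation": [0,0,0]},
    {"fingers": 0.5,"offset": [0,0.8,0],"rotation": [0,0,0]},
    {"fingers": 0.5,"offset": [0,0.5,0],"rotation": [0,0,0]}
  ]
}}

```text
time_s: 21.2
position: [0.4221, -0.3141, 0.2195]
tcp_rot: [-3.141, 0.001, -0.001]
force: [-0.6, 1.2, 0.1]
width: 0.0613
grasp_force: 27.3
```

>>> {"method": "jog_arm", "body": {
  "motion": [
    {"fingers": 0.5,"offset": [0,0,0],"rotation": [0,0,0]},
    {"fingers": 0.5,"offset": [0,0,0],"rotation": [0,0,0]}
  ]
}}

```text
time_s: 21.45
position: [0.4228, -0.312, 0.22]
tcp_rot: [-3.141, 0.0, 0.001]
force: [0.5, 1.3, -0.1]
width: 0.0606
grasp_force: 27.3
```

Run:
```python
from h import *
i=camera_info("wrist");p,d=read_camera("wrist");print(get_obs()["position"])
np.savez("w7.npz",p=p,d=d,E=i["extrinsics"])
q,_=read_camera("top")
cv2.imwrite("pics/w7.png",np.hstack([p,cv2.resize(q[155:255,300:380],None,fx=3.6,fy=3.84,interpolation=2)])[:,:,::-1])
```

```text
[ 0.42290889 -0.3118863   0.22011826]
```

View pics/w7.png

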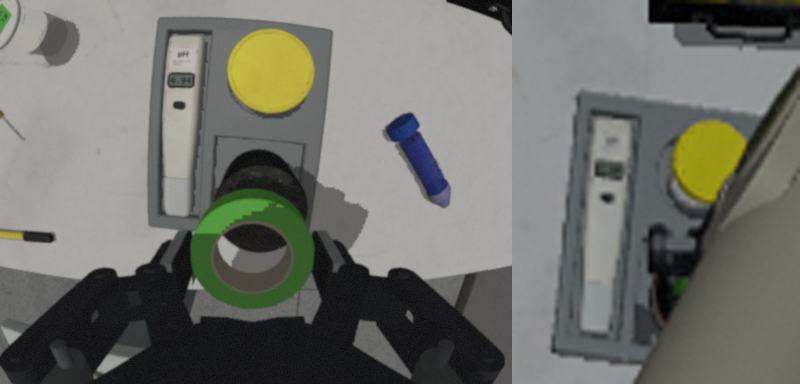

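The tape is held level above the jar, and the cup is seated in the round pocket.

>>> {"method": "jog_arm", "body": {
  "motion": [
    {"fingers": 0.5,"offset": [0,0.17,0.5],"rotation": [0,0,0]},
    {"fingers": 0.5,"offset": [0,0,0.6],"rotation": [0,0,0]},
    {"fingers": 0.5,"offset": [0,0,0.4],"rotation": [0,0,0]},
    {"fingers": 0.5,"offset": [0,0,0.2],"rotation": [0,0,0]},
    {"fingers": 0.5,"offset": [0,0,0.05],"rotation": [0,0,0]},
    {"fingers": 0.5,"offset": [0,0,0],"rotation": [0,0,0]},
    {"fingers": 0.5,"offset": [0,0,0],"rotation": [0,0,0]}
  ]
}}

```text
time_s: 22.42
position: [0.4228, -0.3183, 0.1682]
tcp_rot: [3.141, -0.001, -0.0]
force: [-0.1, -0.5, -0.2]
width: 0.0604
grasp_force: 27.3
```

>>> {"method": "jog_arm", "body": {
  "motion": [
    {"fingers": 0.5,"offset": [0,0,0.05],"rotation": [0,0,0]},
    {"fingers": 0.5,"offset": [0,0,0],"rotation": [0,0,0]},
    {"fingers": 0.2,"offset": [0,0,0],"rotation": [0,0,0]},
    {"fingers": 0,"offset": [0,0,0],"rotation": [0,0,0]},
    {"fingers": 0,"offset": [0,0,0],"rotation": [0,0,0]},
    {"fingers": 0,"offset": [0,0,-0.5],"rotation": [0,0,0]},
    {"fingers": 0,"offset": [0,0,-0.9],"rotation": [0,0,0]},
    {"fingers": 0,"offset": [0,0,-0.9],"rotation": [0,0,0]}
  ]
}}

```text
time_s: 23.42
position: [0.4227, -0.3182, 0.237]
tcp_rot: [3.141, -0.001, -0.0]
force: [0.0, 0.2, -0.2]
width: 0.0855
grasp_force: 0.0
```

Run:
```python
from h import *
i=camera_info("wrist");p,d=read_camera("wrist");print(get_obs()["position"])
np.savez("w8.npz",p=p,d=d,E=i["extrinsics"]);cv2.imwrite("pics/w8.png",p[:,:,::-1])
hsv=cv2.cvtColor(p,cv2.COLOR_RGB2HSV);H,S,V=[hsv[...,k].astype(int) for k in range(3)]
m=(H>40)&(H<75)&(S>120)
k,l,s,ce=cv2.connectedComponentsWithStats(m.astype(np.uint8));j=1+np.argmax(s[1:,4]);y,x=np.argwhere(l==j)[0];print(s[j])
fit(i,m,(x,y),.109,"tape")
m=(H>20)&(H<35)&(S>150)
k,l,s,ce=cv2.connectedComponentsWithStats(m.astype(np.uint8));j=1+np.argmax(s[1:,4]);y,x=np.argwhere(l==j)[0];print(s[j])
fit(i,m,(x,y),.075,"cup")
```

```text
[ 0.42395165 -0.31906176  0.24103625]
[ 209  164   87   86 3174]
tape enc 0.4226 -0.3175 r 0.0321 lsq [ 0.4224 -0.3178] 0.0309
[ 221   35   80   78 4872]
cup enc 0.5204 -0.3247 r 0.0312 lsq [ 0.5204 -0.3245] 0.0306
```

View pics/w8.png

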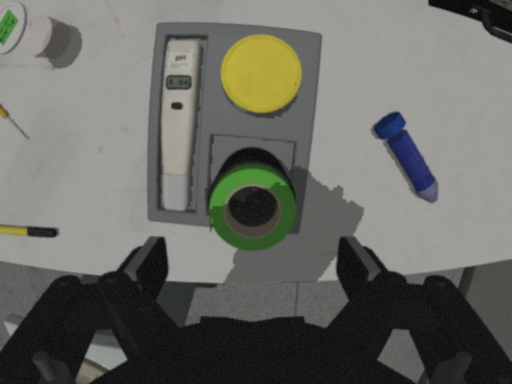

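The tape (252,207) is centred on the jar within 1 mm and the cup (261,74) within about 1 mm of the pocket centre. Next is cup A.

>>> {"method": "jog_arm", "body": {
  "motion": [
    {"fingers": 0,"offset": [0,-0.6,0],"rotation": [0,0,0]},
    {"fingers": 0,"offset": [0.1,-1,0],"rotation": [0,0,0]},
    {"fingers": 0,"offset": [0.1,-1,0],"rotation": [0,0,0]},
    {"fingers": 0,"offset": [0.1,-1,0],"rotation": [0,0,0]},
    {"fingers": 0,"offset": [0.1,-1,0],"rotation": [0,0,0]},
    {"fingers": 0,"offset": [0.1,-1,0],"rotation": [0,0,0]},
    {"fingers": 0,"offset": [0.1,-1,0],"rotation": [0,0,0]},
    {"fingers": 0,"offset": [0.1,-1,0],"rotation": [0,0,0]}
  ]
}}

```text
time_s: 24.48
position: [0.4428, -0.0879, 0.2345]
tcp_rot: [-3.141, 0.001, 0.001]
force: [0.5, -0.3, -0.4]
width: 0.0853
grasp_force: 0.0
```

>>> {"method": "jog_arm", "body": {
  "motion": [
    {"fingers": 0,"offset": [0.1,-1,0],"rotation": [0,0,0]},
    {"fingers": 0,"offset": [0.1,-1,0],"rotation": [0,0,0]},
    {"fingers": 0,"offset": [0,-1,0],"rotation": [0,0,0]},
    {"fingers": 0,"offset": [0,-1,0],"rotation": [0,0,0]},
    {"fingers": 0,"offset": [0,-1,0.3],"rotation": [0,0,0]},
    {"fingers": 0,"offset": [0,-0.8,0.6],"rotation": [0,0,0]},
    {"fingers": 0,"offset": [0,0,0],"rotation": [0,0,0]},
    {"fingers": 0,"offset": [0,0,0],"rotation": [0,0,0]}
  ]
}}

```text
time_s: 25.48
position: [0.4492, 0.0837, 0.2081]
tcp_rot: [3.141, 0.001, 0.0]
force: [0.5, 0.1, 0.2]
width: 0.0855
grasp_force: 0.0
```

Run:
```python
from h import *
i=camera_info("wrist");p,d=read_camera("wrist");print(get_obs()["position"])
np.savez("w9.npz",p=p,d=d,E=i["extrinsics"]);cv2.imwrite("pics/w9.png",p[:,:,::-1])
hsv=cv2.cvtColor(p,cv2.COLOR_RGB2HSV);H,S,V=[hsv[...,k].astype(int) for k in range(3)]
m=(H>20)&(H<35)&(S>150)
m=cv2.morphologyEx(m.astype(np.uint8),cv2.MORPH_OPEN,np.ones((15,15)))
k,l,s,ce=cv2.connectedComponentsWithStats(m);j=1+np.argmax(s[1:,4]);y,x=np.argwhere(l==j)[0];print(s[j])
fit(i,m,(x,y),.071,"cup")
```

```text
[0.44951328 0.08326991 0.20839596]
[ 210  165   81   79 5132]
cup enc 0.4481 0.0847 r 0.0316 lsq [0.4485 0.0851] 0.0304
```

View pics/w9.png

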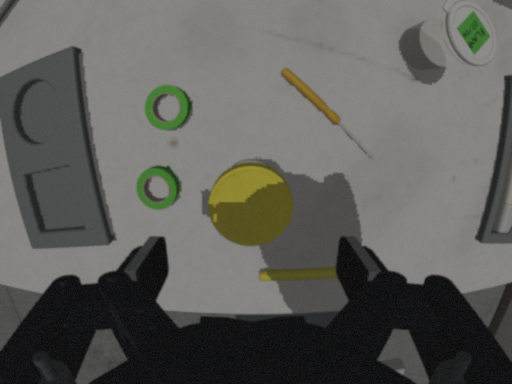

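Cup A's lid is at (251,205), aligned with the gripper.

>>> {"method": "jog_arm", "body": {
  "motion": [
    {"fingers": 0,"offset": [-0.02,-0.05,0.6],"rotation": [0,0,0]},
    {"fingers": 0,"offset": [0,0,0.9],"rotation": [0,0,0]},
    {"fingers": 0,"offset": [0,0,0.9],"rotation": [0,0,0]},
    {"fingers": 0,"offset": [0,0,0.7],"rotation": [0,0,0]},
    {"fingers": 0,"offset": [0,0,0],"rotation": [0,0,0]},
    {"fingers": 0.3,"offset": [0,0,0],"rotation": [0,0,0]},
    {"fingers": 0.5,"offset": [0,0,0],"rotation": [0,0,0]},
    {"fingers": 0.5,"offset": [0,0,0],"rotation": [0,0,0]}
  ],
  "force": 35
}}

```text
time_s: 26.52
position: [0.4501, 0.085, 0.1168]
tcp_rot: [3.141, -0.003, -0.001]
force: [-1.3, -1.6, 5.1]
width: 0.0617
grasp_force: 37.8
```

>>> {"method": "jog_arm", "body": {
  "motion": [
    {"fingers": 0.5,"offset": [0,0,0],"rotation": [0,0,0]},
    {"fingers": 0.5,"offset": [0,0,0],"rotation": [0,0,0]}
  ]
}}

```text
time_s: 26.78
position: [0.4501, 0.085, 0.1168]
tcp_rot: [3.141, -0.003, -0.001]
force: [-1.7, -1.9, 5.4]
width: 0.0613
grasp_force: 37.8
```

>>> {"method": "jog_arm", "body": {
  "motion": [
    {"fingers": 0.5,"offset": [0,0,-0.4],"rotation": [0,0,0]},
    {"fingers": 0.5,"offset": [0,0,-0.9],"rotation": [0,0,0]},
    {"fingers": 0.5,"offset": [0.2,-0.4,-0.7],"rotation": [0,0,0]},
    {"fingers": 0.5,"offset": [0.4,-0.8,0],"rotation": [0,0,0]},
    {"fingers": 0.5,"offset": [0.4,-0.9,0],"rotation": [0,0,0]},
    {"fingers": 0.5,"offset": [0.4,-0.9,0],"rotation": [0,0,0]},
    {"fingers": 0.5,"offset": [0.4,-0.9,0],"rotation": [0,0,0]},
    {"fingers": 0.5,"offset": [0.4,-0.9,0],"rotation": [0,0,0]}
  ]
}}

```text
time_s: 27.78
position: [0.5157, 0.2302, 0.1766]
tcp_rot: [-3.141, -0.001, -0.001]
force: [-0.9, -0.6, -0.4]
width: 0.0618
grasp_force: 38.3
```

>>> {"method": "jog_arm", "body": {
  "motion": [
    {"fingers": 0.5,"offset": [0.4,-0.9,0],"rotation": [0,0,0]},
    {"fingers": 0.5,"offset": [0.2,-0.8,0],"rotation": [0,0,0]},
    {"fingers": 0.5,"offset": [0,-0.5,0],"rotation": [0,0,0]},
    {"fingers": 0.5,"offset": [0,0,0],"rotation": [0,0,0]},
    {"fingers": 0.5,"offset": [0,0,0],"rotation": [0,0,0]}
  ]
}}

```text
time_s: 28.4
position: [0.5332, 0.2942, 0.1754]
tcp_rot: [3.141, -0.0, -0.001]
force: [-0.9, 0.2, -0.4]
width: 0.0614
grasp_force: 38.3
```

Run:
```python
from h import *
i=camera_info("wrist");p,d=read_camera("wrist");print(get_obs()["position"])
np.savez("w10.npz",p=p,d=d,E=i["extrinsics"]);cv2.imwrite("pics/w10.png",p[:,:,::-1])
```

```text
[0.53338111 0.29395639 0.17537863]
```

View pics/w10.png

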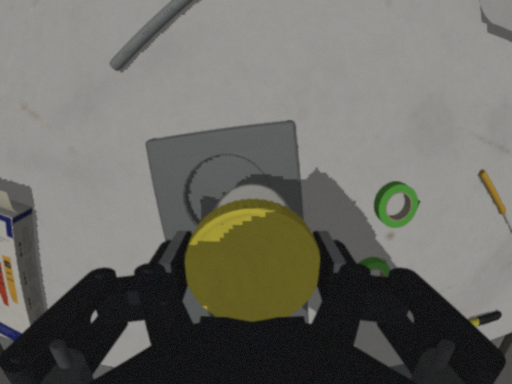

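The tray's far corners are at (148,142) and (294,122). The pocket's rim passes through (186,192) and (229,153).

Run:
```python
from h import *
f=np.load("w10.npz");i=dict(camera_info("wrist"));i["extrinsics"]=f["E"]
P=ray("wrist",[148,294,186,229],[142,122,192,153],.016,i)[:,:2];print(P.round(4))
e=P[1]-P[0];u=e/np.linalg.norm(e);n=np.array([u[1],-u[0]]);print(np.linalg.norm(e),np.degrees(np.arctan2(e[1],e[0]))+90,"round",P[:2].mean(0)+.0525*n,"square",P[:2].mean(0)+.1525*n)
f=np.load("w5.npz");i["extrinsics"]=f["E"]
P=ray("wrist",[23,68,45,46, 35,79,89,46],[108,108,79,139, 167,161,215,223],.016,i)[:,:2];print(P[:4].mean(0),P[4:].mean(0))
```

```text
[[0.5784 0.3783]
 [0.5926 0.2621]
 [0.5366 0.3485]
 [0.5682 0.3125]]
0.1171150093342138 6.9604640798799124 round [0.5334104 0.3138608] square [0.4341474  0.30174235]
[0.53103644 0.31190948] [0.43406071 0.30021947]
```

>>> {"method": "jog_arm", "body": {
  "motion": [
    {"fingers": 0.5,"offset": [0,-0.4,0],"rotation": [0,0,0]},
    {"fingers": 0.5,"offset": [0,-0.25,0.1],"rotation": [0,0,0]},
    {"fingers": 0.5,"offset": [0,0,0.5],"rotation": [0,0,0]},
    {"fingers": 0.5,"offset": [0,0,0.6],"rotation": [0,0,0]},
    {"fingers": 0.5,"offset": [0,0,0.4],"rotation": [0,0,0]},
    {"fingers": 0.5,"offset": [0,0,0.15],"rotation": [0,0,0]},
    {"fingers": 0.5,"offset": [0,0,0],"rotation": [0,0,0]},
    {"fingers": 0.5,"offset": [0,0,0],"rotation": [0,0,0]}
  ]
}}

```text
time_s: 29.45
position: [0.5335, 0.315, 0.1233]
tcp_rot: [-3.141, -0.001, -0.0]
force: [-0.2, -0.2, -1.1]
width: 0.0614
grasp_force: 38.3
```

>>> {"method": "jog_arm", "body": {
  "motion": [
    {"fingers": 0.5,"offset": [0,0,0.07],"rotation": [0,0,0]},
    {"fingers": 0.2,"offset": [0,0,0],"rotation": [0,0,0]},
    {"fingers": 0,"offset": [0,0,0],"rotation": [0,0,0]},
    {"fingers": 0,"offset": [0,0,0],"rotation": [0,0,0]},
    {"fingers": 0,"offset": [0,0,-0.6],"rotation": [0,0,0]},
    {"fingers": 0,"offset": [0,0,-1],"rotation": [0,0,0]},
    {"fingers": 0,"offset": [0,0,-1],"rotation": [0,0,0]},
    {"fingers": 0,"offset": [0,0.5,-0.8],"rotation": [0,0,0]}
  ]
}}

```text
time_s: 30.45
position: [0.5329, 0.3014, 0.2257]
tcp_rot: [-3.139, -0.002, 0.002]
force: [0.4, -0.6, -0.1]
width: 0.0858
grasp_force: 0.0
```

Run:
```python
from h import *
i=camera_info("wrist");p,d=read_camera("wrist");print(get_obs()["position"])
np.savez("w11.npz",p=p,d=d,E=i["extrinsics"])
hsv=cv2.cvtColor(p,cv2.COLOR_RGB2HSV);H,S,V=[hsv[...,k].astype(int) for k in range(3)]
m=(H>20)&(H<35)&(S>150)
m=cv2.morphologyEx(m.astype(np.uint8),cv2.MORPH_OPEN,np.ones((15,15)))
k,l,s,ce=cv2.connectedComponentsWithStats(m);j=1+np.argmax(s[1:,4]);y,x=np.argwhere(l==j)[0];print(s[j])
fit(i,m,(x,y),.075,"cup")
```

```text
[0.53479386 0.29905731 0.22893429]
[ 198  163   77   75 4693]
cup enc 0.531 0.3146 r 0.0318 lsq [0.5312 0.315 ] 0.0309
```

>>> {"method": "jog_arm", "body": {
  "motion": [
    {"fingers": 0,"offset": [0.2,1,0],"rotation": [0,0,0]},
    {"fingers": 0,"offset": [0.2,1,0],"rotation": [0,0,0]},
    {"fingers": 0,"offset": [0.2,1,0],"rotation": [0,0,0]},
    {"fingers": 0,"offset": [0.2,1,0],"rotation": [0,0,0]},
    {"fingers": 0,"offset": [0.2,1,0],"rotation": [0,0,0]},
    {"fingers": 0,"offset": [0.2,1,0],"rotation": [0,0,0]},
    {"fingers": 0,"offset": [0.2,1,0],"rotation": [0,0,0]},
    {"fingers": 0,"offset": [0.2,1,0],"rotation": [0,0,0]}
  ]
}}

```text
time_s: 31.5
position: [0.5814, 0.0589, 0.2238]
tcp_rot: [-3.141, -0.001, -0.0]
force: [0.7, -0.0, 0.1]
width: 0.0855
grasp_force: 0.0
```

>>> {"method": "jog_arm", "body": {
  "motion": [
    {"fingers": 0,"offset": [0.2,1,0],"rotation": [0,0,0]},
    {"fingers": 0,"offset": [0.2,1,0],"rotation": [0,0,0]},
    {"fingers": 0,"offset": [0,1,0],"rotation": [0,0,0]},
    {"fingers": 0,"offset": [0,0.9,0],"rotation": [0,0,0]},
    {"fingers": 0,"offset": [0,0.8,0],"rotation": [0,0,0]},
    {"fingers": 0,"offset": [0,0,0],"rotation": [0,0,0]},
    {"fingers": 0,"offset": [0,0,0],"rotation": [0,0,0]}
  ]
}}

```text
time_s: 32.38
position: [0.5932, -0.0801, 0.2233]
tcp_rot: [-3.141, -0.001, 0.001]
force: [-1.4, 1.3, -0.3]
width: 0.0853
grasp_force: 0.0
```

Run:
```python
from h import *
i=camera_info("wrist");p,d=read_camera("wrist");print(get_obs()["position"])
np.savez("w12.npz",p=p,d=d,E=i["extrinsics"]);cv2.imwrite("pics/w12.png",p[:,:,::-1])
```

```text
[ 0.593249   -0.07963371  0.22316548]
```

View pics/w12.png

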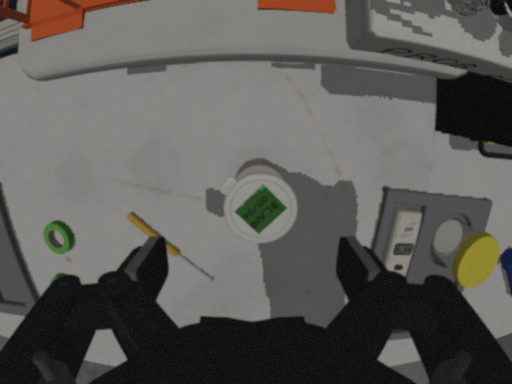

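The vial lid is at (261,208), with its tab at the upper left (228,186), azimuth about 56°. I'll turn the gripper so it closes across the tab axis.

Run:
```python
from h import *
f=np.load("w12.npz");i=dict(camera_info("wrist"));i["extrinsics"]=f["E"]
P=ray("wrist",[224.5,298,261,261,228],[208,208,173,243,186],.092,i)[:,:2];print(P.round(4),P[:4].mean(0));t=P[4]-P[:4].mean(0);print(np.degrees(np.arctan2(t[1],t[0])),get_obs()["joint_positions"].round(2))
```

```text
[[ 0.5925 -0.0597]
 [ 0.5925 -0.1127]
 [ 0.6182 -0.0857]
 [ 0.5648 -0.0862]
 [ 0.6088 -0.0626]] [ 0.59198993 -0.08605701]
54.39572665444492 [ 0.37  0.4  -0.39  1.55  0.16  1.22 -1.61]
```

>>> {"method": "jog_arm", "body": {
  "motion": [
    {"fingers": 0,"offset": [0,0,0],"rotation": [0,0,-1]},
    {"fingers": 0,"offset": [0,0,0],"rotation": [0,0,-1]},
    {"fingers": 0,"offset": [0,0,0],"rotation": [0,0,-1]},
    {"fingers": 0,"offset": [0,0,0],"rotation": [0,0,-1]},
    {"fingers": 0,"offset": [0,0,0],"rotation": [0,0,-1]},
    {"fingers": 0,"offset": [0,0,0],"rotation": [0,0,-1]},
    {"fingers": 0,"offset": [0,0,0],"rotation": [0,0,0]},
    {"fingers": 0,"offset": [0,0,0],"rotation": [0,0,0]}
  ]
}}

```text
time_s: 33.42
position: [0.5931, -0.0805, 0.2228]
tcp_rot: [-3.142, -0.0, 0.835]
force: [0.8, 0.0, -0.2]
width: 0.0852
grasp_force: 0.0
```

>>> {"method": "jog_arm", "body": {
  "motion": [
    {"fingers": 0,"offset": [-0.14,0.1,0.6],"rotation": [0,0,0]},
    {"fingers": 0,"offset": [0,0,0.9],"rotation": [0,0,0]},
    {"fingers": 0,"offset": [0,0,0.9],"rotation": [0,0,0]},
    {"fingers": 0,"offset": [0,0,0.8],"rotation": [0,0,0]},
    {"fingers": 0,"offset": [0,0,0.5],"rotation": [0,0,0]},
    {"fingers": 0,"offset": [0,0,0],"rotation": [0,0,0]},
    {"fingers": 0.3,"offset": [0,0,0],"rotation": [0,0,0]},
    {"fingers": 0.6,"offset": [0,0,0],"rotation": [0,0,0]}
  ]
}}

```text
time_s: 34.42
position: [0.5931, -0.0864, 0.1127]
tcp_rot: [3.14, -0.001, 0.837]
force: [0.3, -1.0, 0.9]
width: 0.0516
grasp_force: 0.0
```

>>> {"method": "jog_arm", "body": {
  "motion": [
    {"fingers": 0.6,"offset": [0,0,0],"rotation": [0,0,0]},
    {"fingers": 0.6,"offset": [0,0,0],"rotation": [0,0,0]},
    {"fingers": 0.6,"offset": [0,0,0],"rotation": [0,0,0]}
  ]
}}

```text
time_s: 34.8
position: [0.593, -0.0862, 0.1128]
tcp_rot: [3.14, -0.001, 0.838]
force: [-2.2, 1.0, 6.7]
width: 0.0501
grasp_force: 29.4
```

>>> {"method": "jog_arm", "body": {
  "motion": [
    {"fingers": 0.6,"offset": [0,0,-0.4],"rotation": [0,0,0]},
    {"fingers": 0.6,"offset": [0,0,-0.9],"rotation": [0,0,0]},
    {"fingers": 0.6,"offset": [0.2,-0.4,-0.7],"rotation": [0,0,0]},
    {"fingers": 0.6,"offset": [0.4,-0.8,0],"rotation": [0,0,0]},
    {"fingers": 0.6,"offset": [0.45,-0.95,0],"rotation": [0,0,0]},
    {"fingers": 0.6,"offset": [0.45,-0.95,0],"rotation": [0,0,0]},
    {"fingers": 0.6,"offset": [0.45,-0.95,0],"rotation": [0,0,0]},
    {"fingers": 0.6,"offset": [0.45,-0.95,0],"rotation": [0,0,0]}
  ]
}}

```text
time_s: 35.8
position: [0.5283, 0.0694, 0.1724]
tcp_rot: [3.141, -0.001, 0.838]
force: [0.1, 0.3, -0.9]
width: 0.0503
grasp_force: 29.8
```

>>> {"method": "jog_arm", "body": {
  "motion": [
    {"fingers": 0.6,"offset": [0.45,-0.95,0],"rotation": [0,0,0]},
    {"fingers": 0.6,"offset": [0.45,-0.95,0],"rotation": [0,0,0]},
    {"fingers": 0.6,"offset": [0.45,-0.95,0],"rotation": [0,0,0]},
    {"fingers": 0.6,"offset": [0.45,-0.95,0],"rotation": [0,0,0]},
    {"fingers": 0.6,"offset": [0.45,-0.95,0],"rotation": [0,0,0]},
    {"fingers": 0.6,"offset": [0.45,-0.95,0],"rotation": [0,0,0]},
    {"fingers": 0.6,"offset": [0.45,-0.9,0],"rotation": [0,0,0]},
    {"fingers": 0.6,"offset": [0.4,-0.7,0],"rotation": [0,0,0]}
  ]
}}

```text
time_s: 36.8
position: [0.4363, 0.2952, 0.1725]
tcp_rot: [3.141, -0.001, 0.839]
force: [0.6, -0.2, -0.5]
width: 0.0506
grasp_force: 29.8
```

>>> {"method": "jog_arm", "body": {
  "motion": [
    {"fingers": 0.6,"offset": [0.1,-0.3,0],"rotation": [0,0,0]},
    {"fingers": 0.6,"offset": [0,0,0],"rotation": [0,0,0]},
    {"fingers": 0.6,"offset": [0,0,0],"rotation": [0,0,0]}
  ]
}}

```text
time_s: 37.17
position: [0.4337, 0.3004, 0.1717]
tcp_rot: [3.141, 0.0, 0.836]
force: [0.3, 0.6, -0.2]
width: 0.0506
grasp_force: 29.8
```

>>> {"method": "jog_arm", "body": {
  "motion": [
    {"fingers": 0.6,"offset": [0,-0.03,0.5],"rotation": [0,0,0]},
    {"fingers": 0.6,"offset": [0,0,0.6],"rotation": [0,0,0]},
    {"fingers": 0.6,"offset": [0,0,0.4],"rotation": [0,0,0]},
    {"fingers": 0.6,"offset": [0,0,0.25],"rotation": [0,0,0]},
    {"fingers": 0.6,"offset": [0,0,0.07],"rotation": [0,0,0]},
    {"fingers": 0.6,"offset": [0,0,0],"rotation": [0,0,0]},
    {"fingers": 0.6,"offset": [0,0,0],"rotation": [0,0,0]}
  ]
}}

```text
time_s: 38.05
position: [0.4327, 0.3023, 0.1173]
tcp_rot: [3.142, -0.001, 0.837]
force: [0.7, 1.3, -0.7]
width: 0.0502
grasp_force: 30.0
```

>>> {"method": "jog_arm", "body": {
  "motion": [
    {"fingers": 0.3,"offset": [0,0,0],"rotation": [0,0,0]},
    {"fingers": 0,"offset": [0,0,0],"rotation": [0,0,0]},
    {"fingers": 0,"offset": [0,0,0],"rotation": [0,0,0]},
    {"fingers": 0,"offset": [0,0,-0.5],"rotation": [0,0,0]},
    {"fingers": 0,"offset": [0,0,-0.9],"rotation": [0,0,0]},
    {"fingers": 0,"offset": [0,0,-1],"rotation": [0,0,0]},
    {"fingers": 0,"offset": [0,0,-1],"rotation": [0,0,0]},
    {"fingers": 0,"offset": [0,0,-1],"rotation": [0,0,0]}
  ]
}}

```text
time_s: 39.05
position: [0.4323, 0.3023, 0.2512]
tcp_rot: [3.141, -0.001, 0.838]
force: [0.8, 0.2, 0.1]
width: 0.0852
grasp_force: 0.0
```

>>> {"method": "jog_arm", "body": {
  "motion": [
    {"fingers": 0,"offset": [0,0.8,-0.5],"rotation": [0,0,0]},
    {"fingers": 0,"offset": [0,1,0],"rotation": [0,0,0]},
    {"fingers": 0,"offset": [0,1,0],"rotation": [0,0,0]},
    {"fingers": 0,"offset": [0,1,0],"rotation": [0,0,0]},
    {"fingers": 0,"offset": [0,1,0],"rotation": [0,0,0]},
    {"fingers": 0,"offset": [0,0.5,0],"rotation": [0,0,0]},
    {"fingers": 0,"offset": [0,0,0],"rotation": [0,0,0]},
    {"fingers": 0,"offset": [0,0,0],"rotation": [0,0,0]}
  ]
}}

```text
time_s: 40.05
position: [0.5496, 0.1971, 0.2644]
tcp_rot: [-3.141, -0.0, 0.839]
force: [0.2, -0.0, 0.5]
width: 0.0857
grasp_force: 0.0
```

Run:
```python
from h import *
q,d=read_camera("top");s,_=read_camera("scene");W=cloud("top",d)
for n,(x,y,h) in dict(plain_cup=(.533,.313,.075),vial=(.434,.302,.096),tester_cup=(.5215,-.325,.075),tape=(.422,-.317,.109)).items():
    m=(np.hypot(W[...,0]-x,W[...,1]-y)<.05)&(abs(W[...,2]-h)<.012)
    print(n,m.sum(),np.c_[W[m].min(0),W[m].max(0)].mean(1)[:2].round(4),np.median(W[m],0).round(4))
cv2.imwrite("pics/f.png",np.vstack([cv2.resize(q[150:260,110:385],(800,320),interpolation=2),cv2.resize(s[180:330,60:430],(640,260))[:, :].repeat(1,0) if 0 else cv2.copyMakeBorder(cv2.resize(s[110:330,80:420],(433,280)),0,0,0,367,0)])[:,:,::-1])
```

```text
plain_cup 348 [0.532  0.3131] [0.5291 0.3145 0.0732]
vial 284 [0.4323 0.3013] [0.4333 0.3013 0.0954]
tester_cup 375 [ 0.5222 -0.3261] [ 0.5214 -0.3253  0.0732]
tape 265 [ 0.4214 -0.3191] [ 0.421  -0.3185  0.1079]
```

View pics/f.png

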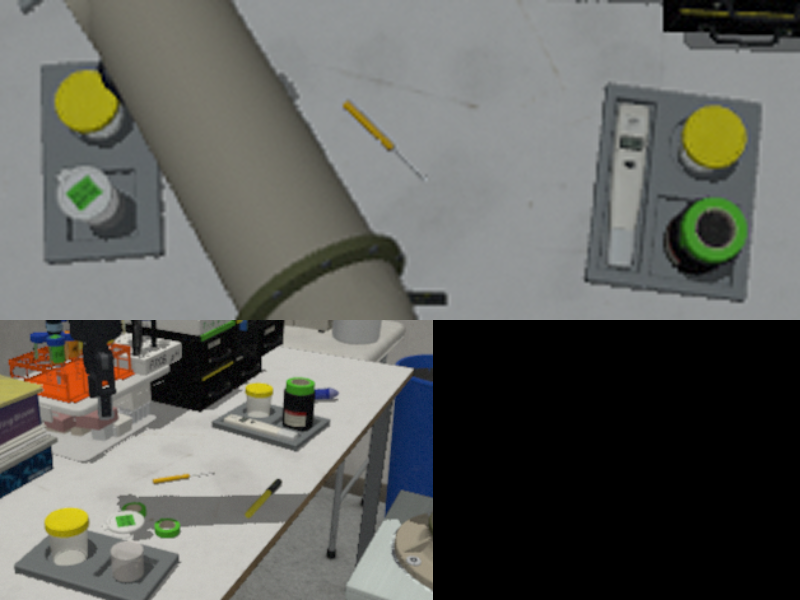

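Both kits are complete: every item is within about 2 mm of its pocket centre and at the right height. The vial's middle section also looked clear at the start, so it isn't broken or separated.

```bash
python3 -c "
from station import *
print(finish_job())"
```

```text
the job is handed in; nothing more can be done
None
```

I made up both kits and handed the job in at about 40 s of the 128 s; the last camera check showed the cups, vial and tape within about 2 mm of their targets at the right heights, and the jar, hidden under the tape, seated in its pocket. The system gave no verdict.

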